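# Tap the cup to the middle of the kitchen scale and tare it

### The job

The small pot-bellied cup was set down off-centre on the round plate of the kitchen scale: with light taps of the fingertips, nudge it gently over to the middle of the plate, keeping it standing on the plate all the time - it is top-heavy, so never tip, grip or lift it. Then, with the cup centred and no longer touched, press the scale's round button all the way down and let it go, so that the scale is tared. Leave everything else on the counter where it stands.

Things in the scene. Friction and masses are not known exactly. Their poses are not given: they have to be found in the camera images.
- cup: Glazed ceramic cup without a handle, about 0.11 to 0.22 kg, standing upright on the steel plate of the scale, 18 to 30 mm off its centre in any direction. 58 mm tall, round and pot-bellied: foot 34 mm across, widest (62 mm) at 26 mm above its foot, rim 50 mm across. It slides on the plate with slight friction (coefficient about 0.3 to 0.4), stays where it is left, and tips over if it is pushed near the rim or hit fast. Origin: centre of its underside; z up along its axis.
- plate_top (a point): Centre of the upper face of the scale's round steel plate, which is 90 mm across, 6 mm thick, fixed, flat and without a rim; its face lies 40 mm above the counter. The direction of its x and y axes means nothing.
- scale: Kitchen scale fixed to the counter: a white slab 170 x 130 mm, 26 mm high, carrying the plate on a short neck. Origin: on the counter, straight below the plate's centre. Its -x axis points to its front edge, 110 mm from the origin, and to the button; the slab reaches 60 mm behind the origin and 65 mm to each side. z up.
- tare_top (a point): Middle of the top of the scale's only button, a round black cap 26 mm across in a grey collar 44 mm across, 84 mm in front of the plate's centre (the scale's -x side). Not pressed, its top is 34 mm above the counter, 6 mm above the collar and 8 mm above the slab. A black rectangular display (not a button) lies beside it.
- tare (a joint): Travel of that button in m: 0 released, 0.006 fully down. A spring raises it again; 4 N presses it fully down. It counts as pressed above 0.0045.
- glass_bowl: Bystander: small glass bowl, 90 mm across, 42 mm high, about 180 mm to the left (+y) of the scale's origin. Origin: centre of its underside.
- egg_cup: Bystander: white egg cup, 48 mm across, 55 mm high, on the counter about 150 mm to the right of the scale's origin. Origin: centre of its underside.
- shaker: Bystander: wooden pepper shaker, 46 mm across, 80 mm high, behind and right of the scale, about 155 mm from its origin. Origin: centre of its underside.
- mug: Bystander: white mug, 80 mm across, 90 mm high, to the left. Origin: centre of its underside.
- spatula: Bystander: wooden spatula lying to the right. Origin: underside, near its middle.
Things that resemble listed ones, but are neither listed nor needed, are in the scene too. Leave any blue, purple or turquoise look-alike of the cup alone.

How it is judged:
By the outcome, as a careful person would: the job done as asked, in the order asked, and still so for the second after the job is handed in, with the robot touching nothing.
It also fails if it takes over 64 s, if anything falls off the work surface, if the arm or the gripper's body presses on something with over 40 N, if the wrist force passes 120 N, or if a joint passes its speed limit or range.

### The arm

A 6-joint arm with a two-finger parallel gripper is mounted at the origin on the work surface. World frame = base frame: x ahead of the robot, y to its left, z up, the work surface at z = 0. Lengths are in m, angles in rad, forces in N, time in s.
With the tool pointing down it reaches from about 0.35 to 0.925 m from the base axis. Payload 6.4 kg.
Tool frame: the origin (TCP) lies on the centre line of the jaws, within the pads' length; the fingertips stand 14 mm ahead of it and the grasp point (between the pads) lies 5 mm behind it; z points along the fingers, y is the direction in which the jaws open and shut (so a half turn about z gives the same grasp; the last joint's range is limited). The gripper opens to 85 mm and grips with 20 to 120 N. Pads are 22 mm wide; open, the fingers measure 114 mm over their backs; the gripper's body (76 mm by 85 mm) begins 54 mm behind the grasp point. The pads swing forward as they close: fully open they stand 13 mm farther back than shut.
Start: joints at [1.098, 0.245, 1.558, -0, 1.339, -0.174], TCP at [0.191, 0.621, 0.245] pointing down, gripper open.
Joint ranges: [-3.13, 3.13], [-1.02, 2.26], [0.13, 2.54], [-0.95, 4.09], [0.21, 2.88], [-2.74, 2.74]. Speed limits (rad/s): [2.57, 2.57, 3.14, 3.14, 3.14, 3.14].

### API

Orientations are given as a rotation vector (axis times angle).
In Python, from rig import get_obs, camera, camera_info, close_job gives the robot as it stands.
- The arm moves only by the tool play_rows, never from a script. Its argument "series" is a list of rows, each a list of 3 entries, a list of its own where there are three numbers: the shift along the tool's x, y, z in mm, then the turn, a rotation vector about the tool's x, y, z in degrees, then the finger opening in mm, from 0 to 85.4. A call has 1 to 20 rows; each row is the pose to reach, as a shift and turn from the pose measured when the call began, along the tool's axes at that moment; what a row does not reach only later rows make up. A row lasts 1/12 s, in which the tool goes at most 41.7 mm and 7.16 degrees, less where a joint would pass 70% of its speed; a pose out of reach is approached as far as the arm can. A call with a gripper value outside its range is refused whole. The fingers move at their own pace and stop on an object; "newtons" is the grip in N (left out, the last holds). Time passes only in rows, so rows that repeat a pose let the fingers close. It gives the time, the measured TCP pose, the force and the opening at its end, in the units of the state.
- get_obs(): the state, without advancing time (a new reading comes with each control period).
- camera(name): name is "side" or "top" or "wrist"; returns the picture (400x640x3 uint8, red, green, blue); there is no depth.
- camera_info(name): a dict with "fx", "fy", "cx", "cy" (pixels), "k1" (the pictures are not rectified: a ray, as slopes to the right and down, at radius r is drawn at 1 + k1 r^2 times it, then the intrinsics apply), "eye" and "orientation" of the camera in the world. Camera axes: x right, y down, z forward; pixel columns grow to the right and rows downward; lengths in m; the calibration is good to about 2 mm. A picture is of the moment at which its call begins: read the wrist's pose just before it. camera_info takes no time and is no camera call; for the wrist camera it gives the pose at the moment of the call.
- close_job(): hands the job in, once; it reports no verdict.
The state is a dict: "clock": time; "qpos": joint angles; "qvel": joint speeds; "tau": joint torques, N m; "tool_pos": TCP position; "ee_rot": TCP orientation; "contact_force": force on the tool from outside, world axes, zero at the start; "ft_torque": the same for the moment, N m; "opening": opening from 0.0 (shut) to 1.0 (fully open).
Only numpy, scipy, OpenCV 4.12 (cv2) and the standard library are available. Lean on these libraries where they do the work, as an engineer would, in place of code of your own. Each camera call takes 0.05 s, during which the arm holds its last target. There are 200 camera calls.

## Working session

There is one attempt and no reset: what is moved stays moved. The work goes in short steps, Python scripts to look and compute and a tool call to move; the robot and the scene stay as the last step left them, time stands still between calls to the robot, and variables do not carry over. Pictures are saved under pics/ and viewed, about 8 in all and at most 12, crops included, and the job is handed in when it is done.

Besides the shell and the picture viewer there is one more tool, called after ">>>" as name([rows], argument=value, ...), one row to a line, values as JSON. play_rows: Moves the arm, as the interface text tells. Its arguments: {"type":"object","properties":{"series":{"type":"array"},"newtons":{"type":"number"}},"required":["series"]}

```bash
mkdir -p pics; ls; cat > h.py <<'E'
import numpy as np, cv2
from scipy.spatial.transform import Rotation as R
from rig import get_obs, camera, camera_info, close_job
def Rm(o):
    o=np.array(o,float)
    return o if o.shape==(3,3) else (R.from_rotvec(o).as_matrix() if o.size==3 else R.from_quat(o).as_matrix())
def ray(ci,u,v):
    x=(u-ci['cx'])/ci['fx'];y=(v-ci['cy'])/ci['fy'];d=np.array([x,y]);r=d.copy()
    for _ in range(30): r=d/(1+ci['k1']*(r@r))
    return Rm(ci['orientation'])@np.array([r[0],r[1],1.])
def hit(ci,u,v,z):
    d=ray(ci,u,v);e=np.array(ci['eye']);return e+d*(z-e[2])/d[2]
def proj(ci,p):
    c=Rm(ci['orientation']).T@(np.array(p,float)-ci['eye']);s=c[:2]/c[2];s=s*(1+ci['k1']*(s@s))
    return s*[ci['fx'],ci['fy']]+[ci['cx'],ci['cy']]
def snap(n,f):
    im=camera(n);cv2.imwrite('pics/'+f,im[:,:,::-1]);return im
E
python3 - <<'E'
from h import *
print(get_obs())
a=snap('top','top0.png');b=snap('side','side0.png')
for n in('top','side','wrist'):print(n,camera_info(n))
E
```

```text
pics
{'clock': 0.0, 'qpos': array([ 1.09792275e+00,  2.45791210e-01,  1.55906433e+00,  4.15747903e-06,
        1.33871325e+00, -1.74116803e-01]), 'qvel': array([-3.73708364e-04, -1.71086597e-04,  6.25527237e-05, -1.27225284e-03,
       -4.47161158e-04,  1.32672133e-03]), 'tau': array([-1.96998681e-04, -4.29504669e+01, -3.26126003e+01, -1.36036883e-04,
        5.47675430e-03, -3.92693119e-05]), 'tool_pos': array([0.19106337, 0.62070456, 0.24416788]), 'ee_rot': array([-4.67449956e-01, -3.10598062e+00,  2.94048756e-03]), 'contact_force': array([-0.78235546,  0.56201212, -0.18224137]), 'ft_torque': array([ 0.02196132, -0.00977675,  0.02200147]), 'opening': 0.9989472384516257}
top {'fx': 421.75813714758374, 'fy': 421.75813714758374, 'cx': 319.33933484568547, 'cy': 196.68940954819067, 'k1': -0.019177327790013157, 'eye': array([ 0.30867752, -0.01018086,  1.28457701]), 'orientation': array([-2.1373142 ,  2.10041064, -0.20392758])}
side {'fx': 481.14891726930153, 'fy': 481.14891726930153, 'cx': 314.7657594802107, 'cy': 209.40525395126593, 'k1': -0.1340236839956831, 'eye': array([-0.08686893, -0.64114319,  0.9738666 ]), 'orientation': array([-2.20406369,  0.8982988 , -0.39134374])}
wrist {'fx': 298.2377252152658, 'fy': 298.2377252152658, 'cx': 319.46362941603974, 'cy': 197.81555719591884, 'k1': -0.04792113923349941, 'eye': array([0.12711719, 0.64234569, 0.37305623]), 'orientation': array([2.34121757, 1.73029105, 0.23647752])}
```

View pics/top0.png

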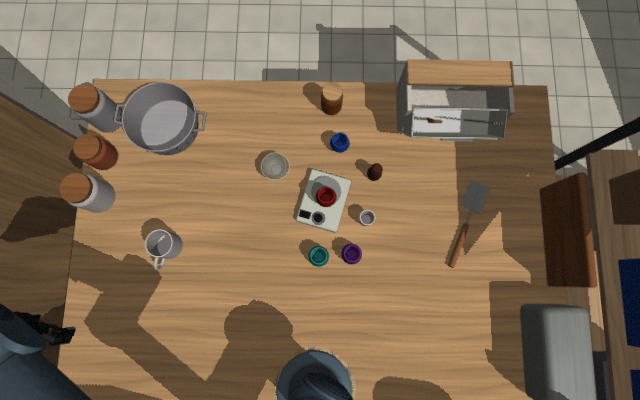

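View pics/side0.png

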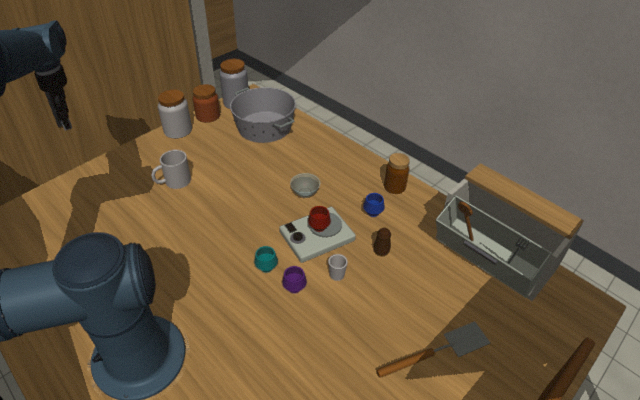

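The top view shows candidates for the cup: red on the scale plate at (326,196), blue (340,142), teal (318,256) and purple (351,254). Only the red one stands on the plate. The button is at about (318,217), with the display beside it at (305,214).

```bash
python3 - <<'E'
from h import *
im=cv2.imread('pics/top0.png');c=cv2.resize(im[160:240,270:380],None,fx=7,fy=7,interpolation=cv2.INTER_CUBIC)
cv2.imwrite('pics/crop0.png',c)
ci=camera_info('top')
for n,u,v,z in [('cup',326,196,.07),('btn',318,217,.034),('teal',318,256,.04),('purple',351,254,.04),('egg',367,218,.04),('bowl',275,166,.03),('shaker',375,171,.05),('blue',340,142,.04)]:print(n,hit(ci,u,v,z).round(4))
o=get_obs();M=Rm(o['ee_rot']);print(M.round(3))
w=camera_info('wrist');print('cam in tool',M.T@(w['eye']-o['tool_pos']),(M.T@Rm(w['orientation'])).round(3))
E
```

```text
cup [ 0.5492 -0.0255  0.07  ]
btn [ 0.4918 -0.0029  0.034 ]
teal [ 0.3757 -0.005   0.04  ]
purple [ 0.3832 -0.1016  0.04  ]
egg [ 0.4905 -0.1489  0.04  ]
bowl [0.6484 0.1322 0.03  ]
shaker [ 0.6327 -0.1726  0.05  ]
blue [ 0.7258 -0.0666  0.04  ]
[[-0.956  0.294 -0.001]
 [ 0.294  0.956 -0.002]
 [ 0.    -0.002 -1.   ]]
cam in tool [ 0.06757788  0.00156126 -0.12875037] [[ 0.001 -0.963 -0.271]
 [ 1.     0.001  0.   ]
 [-0.    -0.271  0.963]]
```

View pics/crop0.png

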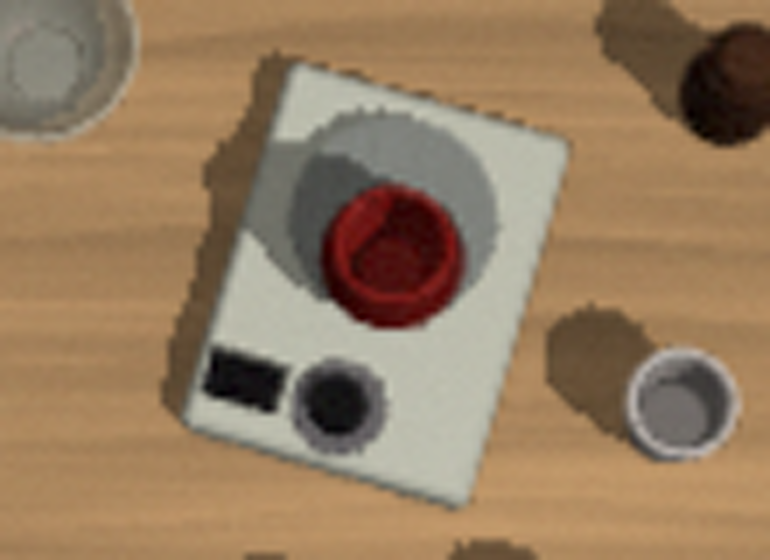

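The enlarged crop confirms it. The red cup is on the steel plate, displaced towards the front (robot side). The round black cap in its grey collar is at crop (340,403), and the rectangular display is beside it. Next I bring the wrist camera over for a precise measurement.

>>> play_rows([
  [[-20, -17, 0], [0, 0, 0], 85],
  [[-52, -44, 0], [0, 0, 0], 85],
  [[-84, -72, 0], [0, 0, 0], 85],
  [[-116, -100, 0], [0, 0, 0], 85],
  [[-148, -127, 0], [0, 0, 0], 85],
  [[-180, -155, 0], [0, 0, 0], 85],
  [[-212, -182, 0], [0, 0, 0], 85],
  [[-244, -210, 0], [0, 0, 0], 85],
  [[-276, -237, 0], [0, 0, 0], 85],
  [[-308, -265, 0], [0, 0, 0], 85],
  [[-340, -292, 0], [0, 0, 0], 85],
  [[-372, -320, 0], [0, 0, 0], 85],
  [[-404, -347, 0], [0, 0, 0], 85],
  [[-436, -375, 0], [0, 0, 0], 85],
  [[-468, -402, 0], [0, 0, 0], 85],
  [[-500, -430, 0], [0, 0, 0], 85],
  [[-530, -456, 0], [0, 0, 0], 85],
  [[-555, -477, 0], [0, 0, 0], 85],
  [[-573, -492, 0], [0, 0, 0], 85],
  [[-583, -501, 0], [0, 0, 0], 85],
])

```text
clock: 1.77
tool_pos: [0.6017, -0.0324, 0.2443]
ee_rot: [-0.472, -3.105, 0.003]
contact_force: [-0.9, -0.3, -0.6]
opening: 0.994
```

```bash
python3 - <<'E'
from h import *
import json
o=get_obs();print(o['clock'],o['tool_pos'],o['ee_rot'],o['contact_force'])
ci=camera_info('wrist');im=snap('wrist','w0.png')
json.dump({k:np.array(v).tolist() for k,v in ci.items()},open('w0.json','w'))
cv2.imwrite('pics/w0c.png',im[:,:,::-1])
E
```

```text
1.7667 [ 0.60168178 -0.03237673  0.24433166] [-4.71717499e-01 -3.10472111e+00  2.98068624e-03] [-0.86062955 -0.28815461 -0.60449511]
```

View pics/w0.png

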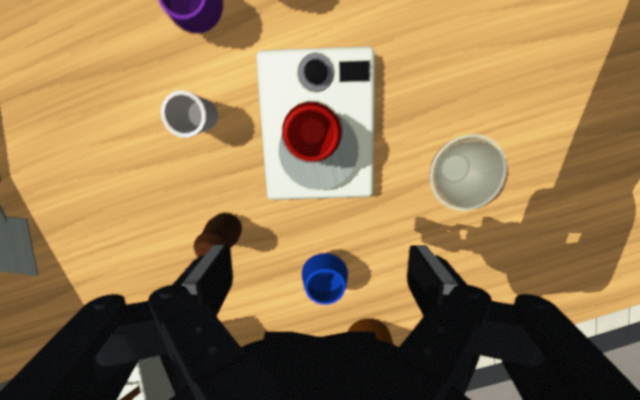

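The wrist view shows the red cup at about (312,131), the plate around (318,150), the button at (317,71) and the slab corners at about (258,52), (373,47), (375,195) and (268,198). I'll fit all of these with code.

```bash
cat > m.py <<'E'
from h import *
from scipy.optimize import minimize
def measure(im,ci,roi=None,show=None):
    """im RGB -> cup xy, scale origin xy, yaw, button xy"""
    hsv=cv2.cvtColor(im,cv2.COLOR_RGB2HSV).astype(int);H,S,V=hsv[...,0],hsv[...,1],hsv[...,2]
    def big(m):
        n,l,s,c=cv2.connectedComponentsWithStats(m.astype(np.uint8));k=1+np.argmax(s[1:,4]);return l==k,c[k]
    red,cc=big(((H<4)|(H>172))&(S>190)&(V>35))
    t=np.linspace(0,2*np.pi,60,endpoint=False)
    prof=[(17,0),(25,10),(29.5,18),(31,26),(30,36),(27.5,48),(25,58)]
    P=np.concatenate([np.c_[r*np.cos(t),r*np.sin(t),z+40+0*t] for r,z in prof])/1000
    def sil(xy):
        q=np.array([proj(ci,p+[xy[0],xy[1],0]) for p in P],np.float32);return cv2.convexHull(q)[:,0]
    pts=np.argwhere(red)[:,::-1].astype(np.int32);hm=cv2.convexHull(pts)[:,0].astype(float)
    rs=lambda c:np.array(cv2.minEnclosingCircle(c.astype(np.float32))[0])
    def mom(c):
        m=cv2.moments(c.astype(np.float32)[:,None]);return np.array([m['m10']/m['m00'],m['m01']/m['m00']])
    x=hit(ci,*cc,.07)[:2]
    x=minimize(lambda x:((mom(sil(x))-mom(hm))**2).sum(),x,method='Nelder-Mead',options=dict(xatol=1e-5,fatol=1e-4)).x
    a=[cv2.contourArea(c.astype(np.float32)) for c in (sil(x),hm)]
    return x,a,red,sil(x)
def slab(ci,corn):
    """corners px in order front-right(-110,-65), front-left(-110,65), back-left(60,65), back-right(60,-65)"""
    W=np.array([hit(ci,*c,.026)[:2] for c in corn]);L=np.array([(-110,-65),(-110,65),(60,65),(60,-65)])/1000
    A=L-L.mean(0);B=W-W.mean(0);th=np.arctan2((A[:,0]*B[:,1]-A[:,1]*B[:,0]).sum(),(A*B).sum())
    Rr=np.array([[np.cos(th),-np.sin(th)],[np.sin(th),np.cos(th)]])
    o=W.mean(0)-Rr@L.mean(0);return o,th,(np.linalg.norm(W-(L@Rr.T+o),axis=1)*1000).round(1),Rr
E
cat > a.py <<'E'
from m import *
import json
im=cv2.imread('pics/w0.png')[:,:,::-1].copy();ci={k:np.array(v) for k,v in json.load(open('w0.json')).items()}
x,a,red,s=measure(im,ci);print('cup',x.round(4),a)
hsv=cv2.cvtColor(im,cv2.COLOR_RGB2HSV).astype(int);S,V=hsv[...,1],hsv[...,2]
w=((S<60)&(V>150)).astype(np.uint8);n,l,st,c=cv2.connectedComponentsWithStats(w)
k=l[60,285];m=(l==k).astype(np.uint8);cnt=max(cv2.findContours(m,0,2)[0],key=cv2.contourArea);h=cv2.convexHull(cnt)
ap=h
for e in range(1,40):
    ap=cv2.approxPolyDP(h,e*.5,True)
    if len(ap)<=4:break
ap=ap[:,0].astype(float);print(ap)
u0=np.array([(258,52),(373,47),(375,195),(268,198)],float)
corn=[ap[np.argmin(np.linalg.norm(ap-q,axis=1))] for q in u0]
o,th,r,Rr=slab(ci,corn);print('slab origin',o.round(4),'yaw',np.degrees(th).round(1),'res mm',r)
bm=np.zeros_like(m);bm[55:88,300:334]=1;b=np.argwhere((V<75)&(bm>0))[:,::-1].mean(0);B=hit(ci,*b,.034)[:2]
print('btn px',b,'xy',B.round(4),'pred',(o+Rr@[-.084,0]).round(4),'plate via btn',(B+Rr@[.084,0]).round(4))
d=cv2.resize(im[20:220,230:410],None,fx=4,fy=4)
P=lambda q:tuple(((np.array(q)-[230,20])*4).astype(int).tolist())
cv2.polylines(d,[np.array([P(q) for q in s])],True,(0,255,0),1)
t=np.linspace(0,6.283,60)
for cen,col in((o,(255,0,255)),(B+Rr@[.084,0],(0,0,255))):
    cv2.polylines(d,[np.array([P(proj(ci,[cen[0]+.045*np.cos(a),cen[1]+.045*np.sin(a),.04])) for a in t])],True,col,1)
cv2.imwrite('pics/fit0.png',d[:,:,::-1])
E
python3 a.py
```

```text
cup [ 0.5515 -0.0238] [3047.201698081102, 2543.5]
[[370.  47.]
 [371. 194.]
 [269. 198.]
 [257.  53.]]
slab origin [ 0.5739 -0.0245] yaw -14.7 res mm [5.7 5.3 4.8 5. ]
btn px [316.76806084  71.97528517] xy [ 0.4947 -0.0009] pred [ 0.4927 -0.0031] plate via btn [ 0.5759 -0.0222]
```

View pics/fit0.png

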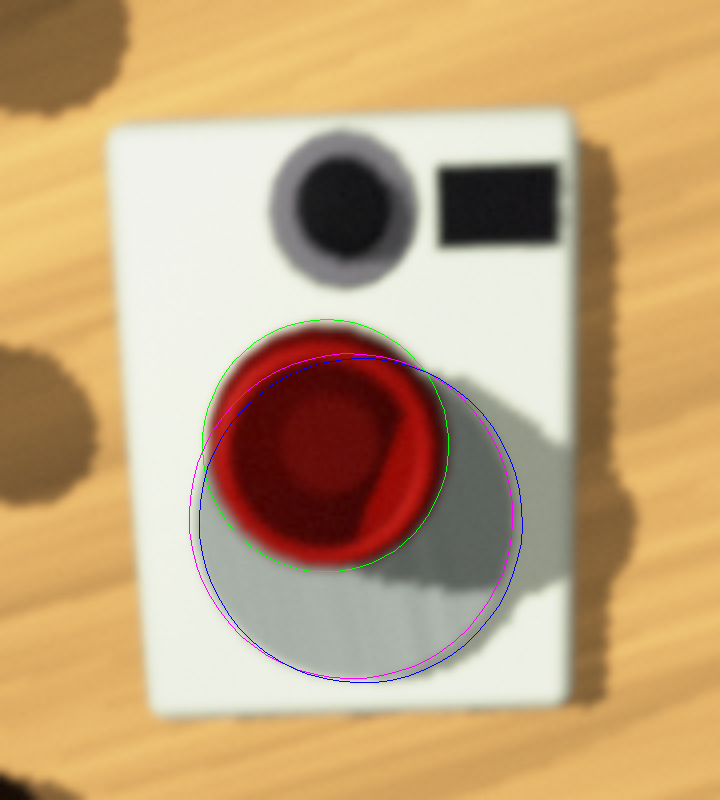

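The fits agree. The cup is at (0.5515, -0.0238) and the plate centre at about (0.5745, -0.0235), so the cup has to move about 23 mm in +x. I'll cradle it with the two fingertips at a 30 mm opening and push slowly at belly height. First I align, staying high.

>>> play_rows([
  [[20, -4, 0], [0, 0, -3], 30],
  [[50, -11, 0], [0, 0, -8], 30],
  [[80, -19, 0], [0, 0, -13], 30],
  [[104, -25, 0], [0, 0, -17.3], 30],
  [[114, -27, 0], [0, 0, -17.3], 30],
  [[114, -27, 0], [0, 0, -17.3], 30],
  [[114, -27, 0], [0, 0, -17.3], 30],
  [[114, -27, 0], [0, 0, -17.3], 30],
])

```text
clock: 2.48
tool_pos: [0.4856, -0.0244, 0.2447]
ee_rot: [0.001, -3.141, 0.004]
contact_force: [0.2, 0.9, -0.0]
opening: 0.353
```

```bash
python3 - <<'E'
from h import *
o=get_obs();print(o['clock'],o['tool_pos'],Rm(o['ee_rot']).round(4),o['contact_force'],o['opening'])
E
```

```text
2.4833 [ 0.48558723 -0.02439301  0.24468704] [[-1.0e+00 -6.0e-04 -4.0e-04]
 [-6.0e-04  1.0e+00 -2.4e-03]
 [ 4.0e-04 -2.4e-03 -1.0e+00]] [ 0.20162819  0.86069639 -0.04011132] 0.35257616235769373
```

>>> play_rows([
  [[0, 0, 20], [0, 0, 0], 30],
  [[0, 0, 50], [0, 0, 0], 30],
  [[0, 0, 80], [0, 0, 0], 30],
  [[0, 0, 110], [0, 0, 0], 30],
  [[0, 0, 140], [0, 0, 0], 30],
  [[0, 0, 162], [0, 0, 0], 30],
  [[0, 0, 175], [0, 0, 0], 30],
  [[0, 0, 182], [0, 0, 0], 30],
  [[0, 0, 182], [0, 0, 0], 30],
  [[0, 0, 182], [0, 0, 0], 30],
])

```text
clock: 3.32
tool_pos: [0.4862, -0.0249, 0.063]
ee_rot: [0.001, -3.141, 0.004]
contact_force: [0.7, -0.5, -0.1]
opening: 0.348
```

```bash
python3 - <<'E'
from h import *
o=get_obs();print(o['clock'],o['tool_pos'],o['contact_force'],o['opening'])
im=snap('wrist','w1.png')
s=camera('side');cv2.imwrite('pics/w1m.png',np.vstack([im[60:400,100:540],cv2.resize(s[170:280,250:400],(440,323),interpolation=cv2.INTER_CUBIC)])[:,:,::-1][:600])
E
```

```text
3.3167 [ 0.48623602 -0.024892    0.06297219] [ 0.6968591  -0.53104259 -0.09240629] 0.3483431800643456
```

View pics/w1m.png

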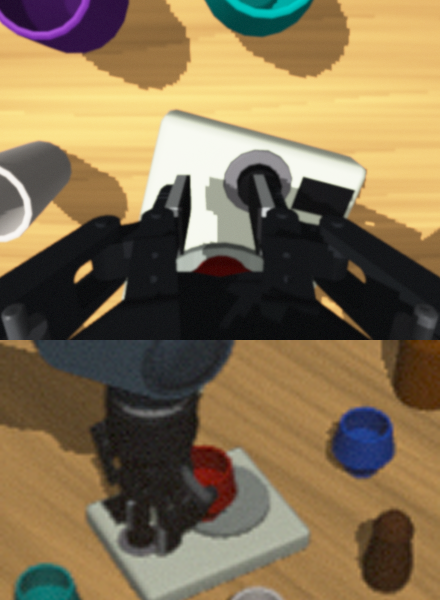

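The fingertips are in front of the cup and clear of it, above the slab and button. The side view shows the cup upright on the front part of the plate. Next is a slow push.

>>> play_rows([
  [[-5, 1, 0], [0, 0, 0], 30],
  [[-11, 1, 0], [0, 0, 0], 30],
  [[-16, 1, 0], [0, 0, 0], 30],
  [[-19, 1, 0], [0, 0, 0], 30],
  [[-21, 1, 0], [0, 0, 0], 30],
  [[-22.5, 1, 0], [0, 0, 0], 30],
  [[-24, 1, 0], [0, 0, 0], 30],
  [[-25.5, 1, 0], [0, 0, 0], 30],
  [[-27, 1, 0], [0, 0, 0], 30],
  [[-28.5, 1, 0], [0, 0, 0], 30],
  [[-30, 1, 0], [0, 0, 0], 30],
  [[-31.5, 1, 0], [0, 0, 0], 30],
  [[-33, 1, 0], [0, 0, 0], 30],
  [[-34.5, 1, 0], [0, 0, 0], 30],
  [[-35.5, 1, 0], [0, 0, 0], 30],
])

```text
clock: 4.67
tool_pos: [0.5224, -0.0241, 0.064]
ee_rot: [-0.001, 3.14, -0.005]
contact_force: [-0.4, 0.0, 0.4]
opening: 0.352
```

```bash
python3 - <<'E'
from m import *
o=get_obs();print(o['clock'],o['tool_pos'],o['contact_force'])
ci=camera_info('side');im=snap('side','s1.png')
x,a,red,s=measure(im,ci);print('cup side (occluded?)',x.round(4),a)
im=cv2.imread('pics/side0.png')[:,:,::-1].copy();x,a,red,s=measure(im,ci);print('before',x.round(4),a)
E
```

```text
4.6667 [ 0.52244804 -0.02411324  0.06401225] [-0.36257701  0.02089589  0.38185024]Traceback (most recent call last):
  File "<stdin>", line 4, in <module>
  File "m.py", line 19, in measure
    x=minimize(lambda x:((mom(sil(x))-mom(hm))**2).sum(),x,method='Nelder-Mead',options=dict(xatol=1e-5,fatol=1e-4)).x
      ~~~~~~~~^^^^^^^^^^^^^^^^^^^^^^^^^^^^^^^^^^^^^^^^^^^^^^^^^^^^^^^^^^^^^^^^^^^^^^^^^^^^^^^^^^^^^^^^^^^^^^^^^^^^^^
    res = _minimize_neldermead(fun, x0, args, callback, bounds=bounds,
                               **options)
    fsim[k] = func(sim[k])
              ~~~~^^^^^^^^
    fx = function(np.copy(x), *(wrapper_args + args))
  File "m.py", line 19, in <lambda>
    x=minimize(lambda x:((mom(sil(x))-mom(hm))**2).sum(),x,method='Nelder-Mead',options=dict(xatol=1e-5,fatol=1e-4)).x
                                      ~~~^^^^
  File "m.py", line 17, in mom
    m=cv2.moments(c.astype(np.float32)[:,None]);return np.array([m['m10']/m['m00'],m['m01']/m['m00']])
                                                                 ~~~~~~~~^~~~~~~~~
ZeroDivisionError: float division by zero
```

```bash
python3 - <<'E'
import cv2,numpy as np
r=[]
for f in('side0','s1'):
    im=cv2.imread(f'pics/{f}.png');c=im[190:250,295:355];r.append(c)
    h=cv2.cvtColor(c,cv2.COLOR_BGR2HSV);m=((h[...,0]<6)|(h[...,0]>170))&(h[...,1]>150)&(h[...,2]>30)
    p=np.argwhere(m);print(f,m.sum(),p.min(0)+[190,295],p.max(0)+[190,295])
cv2.imwrite('pics/cmp.png',cv2.resize(np.hstack(r),None,fx=6,fy=6,interpolation=cv2.INTER_CUBIC))
E
```

```text
side0 312 [206 309] [231 329]
s1 44 [205 311] [228 333]
```

View pics/cmp.png

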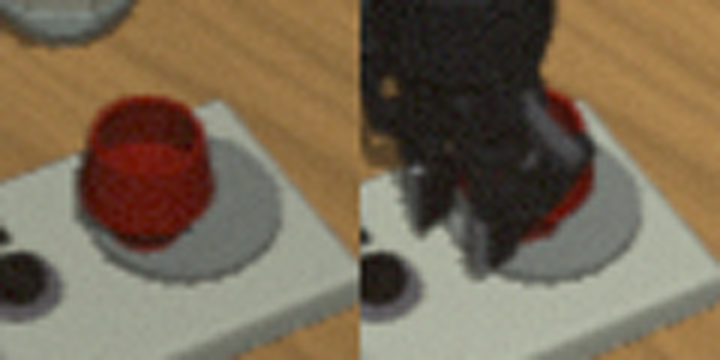

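The cup is upright and has moved about 4 px (roughly 9 mm) on the plate, as predicted. I'll continue 12.5 mm, then back off and re-measure.

>>> play_rows([
  [[-1, 0, 0], [0, 0, 0], 30],
  [[-2.5, 0, 0], [0, 0, 0], 30],
  [[-4, 0, 0], [0, 0, 0], 30],
  [[-5.5, 0, 0], [0, 0, 0], 30],
  [[-7, 0, 0], [0, 0, 0], 30],
  [[-8.5, 0, 0], [0, 0, 0], 30],
  [[-10, 0, 0], [0, 0, 0], 30],
  [[-11, 0, 0], [0, 0, 0], 30],
  [[-12, 0, 0], [0, 0, 0], 30],
  [[-12.5, 0, 0], [0, 0, 0], 30],
  [[-12.5, 0, 0], [0, 0, 0], 30],
])

```text
clock: 5.63
tool_pos: [0.5352, -0.0242, 0.0641]
ee_rot: [-0.001, 3.139, -0.005]
contact_force: [0.1, 0.0, -0.2]
opening: 0.353
```

>>> play_rows([
  [[2, 0, 0], [0, 0, 0], 30],
  [[6, 0, 0], [0, 0, 0], 30],
  [[14, 0, 0], [0, 0, 0], 30],
  [[26, 0, 0], [0, 0, 0], 30],
  [[40, 0, 0], [0, 0, 0], 30],
  [[50, 0, 0], [0, 0, 0], 30],
  [[50, 0, -20], [0, 0, 0], 30],
  [[50, 0, -50], [0, 0, 0], 30],
  [[50, 0, -85], [0, 0, 0], 30],
  [[50, 0, -120], [0, 0, 0], 30],
  [[30, 0, -150], [0, 0, 0], 30],
  [[0, 0, -165], [0, 0, 0], 30],
  [[-35, 0, -175], [0, 0, 0], 30],
  [[-65, 0, -180], [0, 0, 0], 30],
  [[-75, 0, -180], [0, 0, 0], 30],
  [[-75, 0, -180], [0, 0, 0], 30],
  [[-75, 0, -180], [0, 0, 0], 30],
])

```text
clock: 7.05
tool_pos: [0.6091, -0.0235, 0.2436]
ee_rot: [-0.001, 3.141, -0.005]
contact_force: [-0.1, 0.3, 0.4]
opening: 0.357
```

```bash
cat > b.py <<'E'
from m import *
import sys
tag=sys.argv[1]
def plate_fit(im,ci,x0):
    # refine plate centre: maximise radial brightness step across the r=45mm circle at z=.04
    g=cv2.GaussianBlur(im,(0,0),.8).astype(np.float32);t=np.linspace(0,2*np.pi,120,endpoint=False)
    def sm(c,r):
        q=np.array([proj(ci,[c[0]+r*np.cos(a),c[1]+r*np.sin(a),.04]) for a in t],np.float32)
        return cv2.remap(g,q[:,:1],q[:,1:],cv2.INTER_LINEAR)[:,0]
    best=[]
    for dx in np.arange(-6,6.1,1):
        for dy in np.arange(-6,6.1,1):
            c=x0+np.array([dx,dy])/1e3
            best.append((np.clip((sm(c,.047)-sm(c,.043)).sum(1),0,150).mean(),*c))
    b=np.array(best);k=np.exp((b[:,0]-b[:,0].max())/3);return (b[:,1:]*k[:,None]).sum(0)/k.sum(),b[:,0].max()
for n in('wrist','top'):
    print(n,get_obs()['tool_pos'].round(4));ci=camera_info(n);im=snap(n,f'{n}_{tag}.png')
    try:
        x,a,red,s=measure(im,ci);p,sc=plate_fit(im,ci,np.array([.5745,-.0237]))
        print('cup',x.round(4),a,'plate',p.round(4),sc,'to go mm',((p-x)*1e3).round(1))
        if n=='wrist':
            d=cv2.resize(im[0:260,200:460],None,fx=3,fy=3);P=lambda q:tuple(((np.array(q)-[200,0])*3).astype(int).tolist())
            cv2.polylines(d,[np.array([P(q) for q in s])],True,(0,255,0),1)
            cv2.polylines(d,[np.array([P(proj(ci,[p[0]+.045*np.cos(a),p[1]+.045*np.sin(a),.04])) for a in np.linspace(0,6.28,60)])],True,(0,0,255),1)
            cv2.imwrite(f'pics/fit_{tag}.png',cv2.resize(d,(600,600))[:,:,::-1])
    except Exception as e: print('err',e)
E
python3 b.py 2; python3 -c "
from h import *;o=get_obs();print(o['clock'],o['contact_force'])"
```

```text
wrist [ 0.6091 -0.0235  0.2436]
cup [ 0.5744 -0.0242] [2979.790735329734, 2561.0] plate [ 0.5736 -0.0224] 129.9234619140625 to go mm [-0.7  1.8]
top [ 0.6086 -0.0234  0.2435]
err attempt to get argmax of an empty sequence
7.15 [-0.37095067  0.03507937 -0.0076894 ]
```

View pics/fit_2.png

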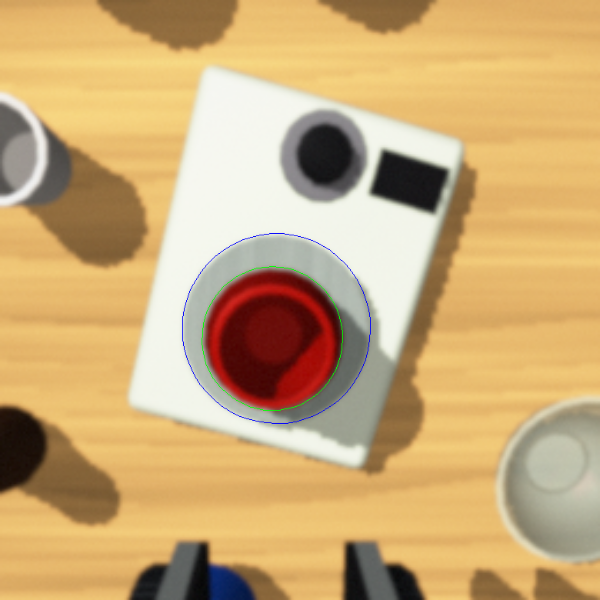

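The cup is upright and close to the middle. The plate fit may be biased by the shadow on the right, so I'll check it with unshadowed edge points and the button axis.

```bash
python3 - <<'E'
from m import *
from scipy.optimize import least_squares
ci=camera_info('wrist');im=cv2.imread('pics/wrist_2.png')[:,:,::-1].copy()
g=cv2.GaussianBlur(cv2.cvtColor(im,cv2.COLOR_RGB2GRAY),(0,0),.7).astype(np.float32)
c=np.array([.5740,-.0235]);rr=np.arange(.036,.054,.0005);W=[];A=[]
for a in np.radians(np.arange(0,360,4)):
    q=np.array([proj(ci,[c[0]+r*np.cos(a),c[1]+r*np.sin(a),.04]) for r in rr],np.float32)
    v=cv2.remap(g,q[:,:1],q[:,1:],1)[:,0];d=np.gradient(v);i=d[1:-1].argmax()+1
    if d[i]>4 and v[-1]>215 and v[0]>110: W.append(c+rr[i]*np.array([np.cos(a),np.sin(a)]));A.append(int(np.degrees(a).round()))
W=np.array(W);print(len(W),A)
for fix in(1,0):
    s=least_squares(lambda p:np.hypot(*(W-p[:2]).T)-(.045 if fix else p[2]),[*c,.045],loss='soft_l1',f_scale=.0005);print(s.x.round(4),np.sqrt((s.fun**2).mean()))
h=cv2.cvtColor(im,cv2.COLOR_RGB2HSV);m=np.zeros(g.shape,np.uint8);u=np.array([200+325*260/600,155*260/600]).astype(int)
yy,xx=np.mgrid[:400,:640];k=(np.hypot(xx-u[0],yy-u[1])<16)&(h[...,2]<75);b=np.array([xx[k].mean(),yy[k].mean()]);B=hit(ci,*b,.034)[:2]
for y in(-14.7,-15.5):
    t=np.radians(y);print('btn',B.round(4),'plate',(B+.084*np.array([np.cos(t),np.sin(t)])).round(4))
x,a,_,_=measure(im,ci);print('cup',x)
E
```

```text
57 [104, 108, 112, 116, 120, 124, 128, 132, 136, 140, 144, 148, 152, 156, 160, 164, 168, 172, 176, 180, 184, 188, 192, 196, 200, 204, 208, 212, 216, 220, 224, 228, 232, 236, 240, 244, 248, 252, 256, 260, 264, 268, 272, 276, 280, 284, 288, 292, 296, 300, 304, 308, 312, 316, 320, 324, 328]
[ 0.5732 -0.022   0.045 ] 0.0029641976724241593
[ 0.5703 -0.023   0.0424] 0.002056414737601331
btn [ 4.928e-01 -1.000e-04] plate [ 0.5741 -0.0214]
btn [ 4.928e-01 -1.000e-04] plate [ 0.5737 -0.0225]
cup [ 0.57372797 -0.02407669]
```

The plate estimates cluster at about (0.574, -0.0225), and the cup is at (0.574, -0.024). It is centred within about 2 mm, so I'll leave it alone. Next I shut the fingers, go over the button at about (0.493, -0.001), aiming 2 mm towards the front, and press.

>>> play_rows([
  [[20, 4, 0], [0, 0, 0], 0],
  [[50, 9, 0], [0, 0, 0], 0],
  [[80, 15, 0], [0, 0, 0], 0],
  [[105, 20, 0], [0, 0, 0], 0],
  [[117, 22, 0], [0, 0, 0], 0],
  [[117, 22, 20], [0, 0, 0], 0],
  [[117, 22, 50], [0, 0, 0], 0],
  [[117, 22, 80], [0, 0, 0], 0],
  [[117, 22, 110], [0, 0, 0], 0],
  [[117, 22, 140], [0, 0, 0], 0],
  [[117, 22, 165], [0, 0, 0], 0],
  [[117, 22, 178], [0, 0, 0], 0],
  [[117, 22, 183], [0, 0, 0], 0],
  [[117, 22, 183], [0, 0, 0], 0],
  [[117, 22, 183], [0, 0, 0], 0],
])

```text
clock: 8.4
tool_pos: [0.4916, -0.0021, 0.0612]
ee_rot: [-0.001, 3.14, -0.005]
contact_force: [0.2, 0.0, 0.6]
opening: -0.002
```

```bash
python3 - <<'E'
from h import *
o=get_obs();print(o['clock'],o['tool_pos'].round(4),o['contact_force'],o['opening'],Rm(o['ee_rot']).round(3)[:,2])
w=snap('wrist','w3.png');s=camera('side')
cv2.imwrite('pics/w3m.png',np.vstack([w[60:360,120:520],cv2.resize(s[180:270,260:380],(400,300),interpolation=cv2.INTER_CUBIC)])[:,:,::-1])
E
```

```text
8.4 [ 0.4916 -0.0021  0.0612] [0.15675424 0.0160121  0.63004493] -0.0024756685030009272 [ 0.002 -0.003 -1.   ]
```

View pics/w3m.png

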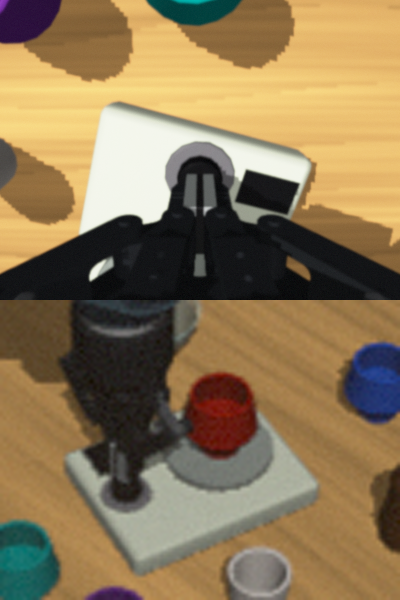

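The shut fingertips are right above the black cap, and the cup is upright in the middle of the plate. Now I press, watching the force.

>>> play_rows([
  [[0, 1, 4], [0, 0, 0], 0],
  [[0, 1, 8], [0, 0, 0], 0],
  [[0, 1, 11], [0, 0, 0], 0],
  [[0, 1, 13], [0, 0, 0], 0],
  [[0, 1, 15], [0, 0, 0], 0],
  [[0, 1, 17], [0, 0, 0], 0],
  [[0, 1, 18], [0, 0, 0], 0],
  [[0, 1, 18], [0, 0, 0], 0],
])

```text
clock: 9.17
tool_pos: [0.4931, -0.0013, 0.0457]
ee_rot: [-0.001, 3.139, -0.005]
contact_force: [-7.2, 0.5, 19.1]
opening: -0.0
```

The force is 19 N upward, well over the 4 N needed, and the tool has stopped, so the button is at its end stop. I'll raise in small steps to check for the spring's force signature.

>>> play_rows([
  [[0, 0, -1.5], [0, 0, 0], 0],
  [[0, 0, -1.5], [0, 0, 0], 0],
  [[0, 0, -1.5], [0, 0, 0], 0],
])

```text
clock: 9.42
tool_pos: [0.4933, -0.0013, 0.0474]
ee_rot: [-0.001, 3.139, -0.005]
contact_force: [0.9, 0.5, 2.7]
opening: 0.001
```

>>> play_rows([
  [[0, 0, -2], [0, 0, 0], 0],
  [[0, 0, -2], [0, 0, 0], 0],
  [[0, 0, -2], [0, 0, 0], 0],
])

```text
clock: 9.67
tool_pos: [0.4933, -0.0013, 0.0493]
ee_rot: [-0.001, 3.138, -0.005]
contact_force: [0.6, -0.2, 3.2]
opening: 0.002
```

>>> play_rows([
  [[0, 0, -4], [0, 0, 0], 0],
  [[0, 0, -4], [0, 0, 0], 0],
  [[0, 0, -4], [0, 0, 0], 0],
])

```text
clock: 9.92
tool_pos: [0.4931, -0.0013, 0.0532]
ee_rot: [-0.001, 3.139, -0.005]
contact_force: [-0.0, 0.6, 0.7]
opening: 0.003
```

The spring signature is there: 19 N at the stop, about 3 N while releasing, about 0 N clear of the cap. Now I retreat upwards and take a final look.

>>> play_rows([
  [[0, 0, -15], [0, 0, 0], 0],
  [[0, 0, -45], [0, 0, 0], 0],
  [[0, 0, -80], [0, 0, 0], 0],
  [[0, 0, -115], [0, 0, 0], 0],
  [[0, 0, -150], [0, 0, 0], 0],
  [[-10, -10, -180], [0, 0, 0], 0],
  [[-40, -15, -190], [0, 0, 0], 0],
  [[-80, -20, -190], [0, 0, 0], 0],
  [[-110, -22, -190], [0, 0, 0], 0],
  [[-120, -22, -190], [0, 0, 0], 0],
  [[-120, -22, -190], [0, 0, 0], 0],
  [[-120, -22, -190], [0, 0, 0], 0],
])

```text
clock: 10.92
tool_pos: [0.6121, -0.0224, 0.2426]
ee_rot: [-0.002, 3.141, -0.005]
contact_force: [0.2, 0.1, 0.0]
opening: 0.005
```

```bash
python3 b.py 4; python3 - <<'E'
from h import *
a=cv2.imread('pics/side0.png');s=snap('side','side4.png');o=get_obs();print(o['clock'],o['contact_force'])
f=cv2.imread('pics/fit_4.png');cv2.imwrite('pics/fin.png',np.vstack([cv2.resize(f,(350,350)),cv2.resize(s[:,:,::-1][160:310,230:440],(350,250))]))
E
```

```text
wrist [ 0.6121 -0.0224  0.2426]
cup [ 0.5744 -0.0242] [3014.729785862728, 2589.0] plate [ 0.5737 -0.0226] 130.66439819335938 to go mm [-0.7  1.7]
top [ 0.6116 -0.0224  0.2428]
err attempt to get argmax of an empty sequence
11.0667 [ 0.83305755 -0.30393915  0.56968873]
```

View pics/fin.png

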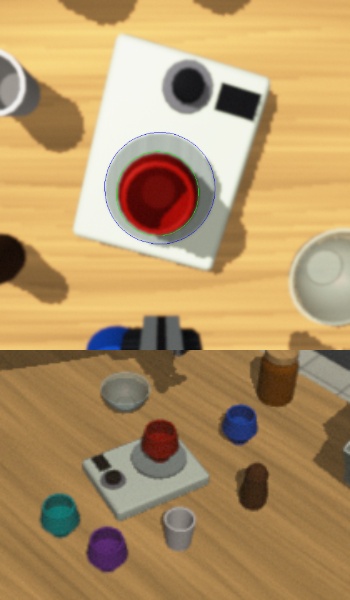

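The final view shows the cup upright and about 2 mm from the middle of the plate, the button released, and the bystanders in place.

```bash
python3 -c "
from rig import close_job;print(close_job())"
```

```text
the job is handed in; nothing more can be done
None
```

The cup is in the middle of the plate, the scale's button has been pressed and released, and the job is handed in at about 11 s on the robot's clock.

- **Cup:** I pushed the red cup about 23 mm with two slow strokes of the part-open fingertips at belly height, without gripping or lifting it. In the last wrist picture it stands upright about 2 mm from the plate's centre (0.7 mm in x, 1.7 mm in y). The estimates of the plate's centre differ by about 2–3 mm: y is -0.0214 to -0.0245 m from the slab corners, button axis and plate edge. I judged the offset within measuring error and did not nudge again.
- **Button:** I pressed the round cap with the shut fingertips. The force rose to 19 N at the stop (4 N is enough), fell to about 3 N while rising on the spring, and was near zero once clear. The stop came about 3.7 mm higher than the stated tip length predicts. I put that down to the pads reaching farther forward when shut. The button's travel could not be read directly.
- **Surroundings:** The last wrist and side pictures show the bystanders near the scale where they stood, and the robot touching nothing. I did not check the mug and spatula at the end, but the arm worked nowhere near them after its first high pass.
- **Failed checks:** The automatic cup fit failed in both top-camera checks after the push, and in a side-camera check when the gripper hid most of the cup. The final position therefore rests on the wrist camera, with the side picture as a check by eye.

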